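Shut and lock the dust box hatch

TASK

The hatch of the dust box on the bench has been left ajar. Push it fully shut, then set a fingertip in the slot of the round quarter-turn fastener on the hatch and turn it clockwise, as seen from above, through its quarter turn to the stop so that the hatch is locked. Do not lift the hatch or pick anything up, leave the trees, can, tools and wood around it where they stand, and finish with the hand clear.

Things in the scene. Friction and masses are not known exactly. Their poses are not given: they have to be found in the camera images.
- dustbox: Grey steel dust box fixed on the bench, 260 (x) by 350 mm (y), walls 95 mm high, up to 0.3 rad off square. Origin: on the bench under the hatch's middle; x from its front edge to the hinge side, y left, z up. Hatch: y -122 to +122 mm; from y +124 to +228 a fixed deck 103 mm high with a toy tree on it. Loose things stand right and left of the box, none on the hatch or in front.
- hatch (a joint): Opening angle (rad) of the hatch, a plate 260 by 244 by 8 mm: 0 = fully shut, its top 103 mm above the bench; starts ajar at 0.25 to 0.45. Hinge along the box's y at its rear (box x +130, z +95 mm); the front edge rises as it opens. Stiff: stays where left; 4 to 8 N down near the front edge closes it. If not fully down, the fastener's tongue fouls and the turn stops part-way.
- hatch_edge (a point): Middle of the hatch's front edge (farthest from the hinge), on its top face, moving with it. x along the plate towards the hinge, y left along the edge, z out of the top face. The fastener's axis is 70 mm from here along x; the bare plate over 60 mm left or right of that axis is a place to push.
- cam (a joint): Turn of the fastener (rad): 0 = open, 1.571 = locked, a hard stop at each end; grows clockwise seen from above; starts between 0 and 0.2. It stays where left; turning takes about 0.15 N m (some 5 N on the slot wall 30 mm from the axis). Locked, the slot is in line with two short dark strokes on the hatch.
- slot: Steel-lined finger slot in the fastener, a black disc 110 mm across, 22 mm high, on the hatch. Origin: centre of the slot's floor on the disc's axis, 5 mm above the hatch; z up the axis, x along the slot. 36 mm wide, 90 mm long, 17 mm deep; lining 13 mm high. Open: x to the box's right (-y); locked: x to its front (-x). Shut fingers fit in beside the axis and push on a side wall.
- tree_deck: Loose toy tree, green board 16 mm thick on a pale wooden foot 40 by 75 by 22 mm, 130 mm tall, standing on the box's deck; leave alone. Origin under its foot.
- tree_right: Loose toy tree of the same kind, 150 mm tall, right of the box; leave alone. Origin under its foot.
- tree_left: Loose toy tree of the same kind, 160 mm tall, left of the box; leave alone. Origin under its foot.
- spray_can: Loose metal spray can, 60 mm in diameter, 170 mm tall, right of the box; leave alone. Origin under its base.
- offcut: Loose wooden offcut 45 by 100 by 20 mm, right of the box; leave alone. Origin under its middle.
- screwdriver: Loose screwdriver lying left of the box; leave alone. Origin under its middle.
- toy_wheel: Loose wooden toy wheel, 60 mm in diameter, 18 mm thick, lying flat left of the box; leave alone. Origin under its middle.

How it is judged:
On the way, in this order (a step that is already met when the one before it is completed fails the run):
1. the hatch is pushed shut while the fastener is still open (value of joint hatch below 0.02 rad and value of joint cam below 0.5 rad), for 0.2 s.
2. a fingertip in the slot pushes on its lining, under way, the hatch shut (contact force between the fingers and slot above 0.3 N and value of joint cam between 0.6 and 1.3 rad and value of joint hatch below 0.04 rad), for 0.05 s.
3. the fastener is turned to its stop (value of joint cam above 1.47 rad), for 0.2 s.
At the end, for the whole second after the job is handed in: The hatch is shut (hatch joint below 0.02 rad), the fastener is at rest within 0.1 rad of its locked stop (cam joint above 1.47 rad), and no loose thing is more than 30 mm from where it stood (value of joint hatch below 0.02 rad and value of joint cam above 1.47 rad and velocity of joint cam between -0.05 and 0.05 rad/s and not (distance of any of tree_deck, tree_right, tree_left, spray_can, offcut, screwdriver, toy_wheel from where it was at the start of the episode above 0.03 m)); the robot touches nothing.
It fails at once if a bystander is moved or lifted by more than 30 mm (distance of any of tree_deck, tree_right, tree_left, spray_can, offcut, screwdriver, toy_wheel from where it was at the start of the episode above 0.03 m).
It fails at once if the hatch is lifted (opened beyond 0.55 rad) (value of joint hatch above 0.55 rad).
It fails at once if the hatch is lifted again after the fastener has been turned, or the fastener is turned with the hatch up (value of joint cam above 0.6 rad and value of joint hatch above 0.06 rad).
It also fails if it takes over 45 s, if anything falls off the work surface, if the arm or the gripper's body presses on something with over 40 N, if the wrist force passes 120 N, or if a joint passes its speed limit or range.

ROBOT

A 7-joint arm with a two-finger parallel gripper is mounted at the origin on the work surface. World frame = base frame: x ahead of the robot, y to its left, z up, the work surface at z = 0. Lengths are in m, angles in rad, forces in N, time in s.
With the tool pointing down it reaches from about 0.425 to 0.875 m from the base axis. Payload 8.4 kg.
Tool frame: the origin (TCP) lies where the fingers leave the gripper's body, on its centre line; the fingertips stand 70 mm ahead of it and the grasp point (between the pads) lies 51 mm ahead of it (env.tip_extent is the distance from the TCP to the fingertips, in m); x points along the fingers, y is the direction in which the jaws open and shut, and the axes are right-handed (so a half turn about x gives the same grasp; the last joint's range is limited). The gripper opens to 87 mm and grips with 3 to 60 N. Pads are 19 mm wide; open, the fingers measure 117 mm over their backs; the gripper's body (75 mm by 190 mm) begins 51 mm behind the grasp point.
Start: joints at [1.054, 0.333, 0.04, 1.465, -0.013, 1.343, -0.059], TCP at [0.264, -0.594, 0.292] pointing down, gripper open.
Joint ranges: [-2.58, 2.58], [-0.38, 2.09], [-1.3, 1.39], [0.25, 2.4], [-1.5, 4.64], [0.08, 2.09], [-2.65, 2.65]. Speed limits (rad/s): [2.22, 2.22, 2.79, 2.79, 3.14, 3.14, 3.14].

INTERFACE

Orientations are given as a 3x3 rotation matrix whose columns are the frame's x, y, z axes.
In Python, from plant import env, viewer, order gives the robot as it stands.
- The arm moves only by the tool arm_command, never from a script. Its argument "increments" is a list of rows, each a list of 5 numbers: the shift along the world's x, y, z in m, then the turn about the world's z in degrees, then the finger opening in m, from 0 to 0.087. A call has 1 to 12 rows; each row shifts and turns the commanded pose from where the row before left it; what a row does not reach is not made up. A row lasts 1/10 s, in which the tool goes at most 50 mm and 8.59 degrees, less where a joint would pass 70% of its speed; a pose out of reach is approached as far as the arm can. A call is refused whole if a number of a shift passes 0.05 or a number of a turn 8.59, either way. A call with a gripper value outside its range is refused whole. The fingers move at their own pace and stop on an object; the grip force is fixed at half the most. Time passes only in rows, so rows that do not move let the fingers close. It gives the time, the measured TCP pose, the force and the opening at its end, in the units of the state.
- env.observe(): the state, without advancing time (a new reading comes with each control period).
- viewer.get_image(name): name is "scene" or "top"; returns (picture, depth): 420x560x3 uint8, red, green, blue; 420x560 float32, m along the optical axis (not along the pixel's ray), 0 where there is no reading.
- viewer.camera_model(name): a dict with "fx", "fy", "cx", "cy" (pixels), "position" and "attitude" of the camera in the world. Camera axes: x right, y down, z forward; pixel columns grow to the right and rows downward; lengths in m; the calibration is good to about 2 mm. A picture is of the moment at which its call begins. camera_model takes no time and is no camera call.
- order.job_done(): hands the job in, once; it reports no verdict.
The state is a dict: "t": time; "joint_pos": joint angles; "dq": joint speeds; "tau": joint torques, N m; "position": TCP position; "tool_rot": TCP orientation; "wrist_force": force on the tool from outside, world axes, zero at the start; "wrist_torque": the same for the moment, N m; "gripper_width": finger opening in m.
Only numpy, scipy, OpenCV 4.12 (cv2) and the standard library are available. Lean on these libraries where they do the work, as an engineer would, in place of code of your own. Each camera call takes 0.05 s, during which the arm holds its last target.

## Working session

There is one attempt and no reset: what is moved stays moved. The work goes in short steps, Python scripts to look and compute and a tool call to move; the robot and the scene stay as the last step left them, time stands still between calls to the robot, and variables do not carry over. Pictures are saved under pics/ and viewed, and the job is handed in when it is done.

Besides the shell and the picture viewer there is one more tool, called as name(argument=value, ...), one argument or row to a line, values as JSON. arm_command: Moves the arm, as the interface text tells. Its arguments: {"type":"object","properties":{"increments":{"type":"array","items":{"type":"array","items":{"type":"number"}}}},"required":["increments"]}

```bash
mkdir -p pics; ls; python3 - <<'E'
from plant import env, viewer, order
import cv2,numpy as np
for n in("scene","top"):
    p,d=viewer.get_image(n); cv2.imwrite(f"pics/{n}0.png",p[:,:,::-1]); np.save(f"{n}_d0.npy",d);np.save(f"{n}_p0.npy",p)
    m=viewer.camera_model(n);print(n,{k:np.round(v,4).tolist() for k,v in m.items()})
s=env.observe();print({k:np.round(v,3).tolist() for k,v in s.items()})
E
```

```text
pics
scene {'fx': 388.2339, 'fy': 388.2339, 'cx': 284.1833, 'cy': 208.6465, 'position': [1.1659, -0.3246, 0.752], 'attitude': [[0.5784, 0.5681, -0.5854], [0.8156, -0.39, 0.4274], [0.0145, -0.7247, -0.689]]}
top {'fx': 541.2416, 'fy': 541.2416, 'cx': 293.6708, 'cy': 208.9961, 'position': [0.4412, 0.0698, 1.5707], 'attitude': [[0.0128, -0.9956, 0.0929], [-0.9999, -0.0126, 0.0027], [-0.0015, -0.0929, -0.9957]]}
{'t': 0.1, 'joint_pos': [1.054, 0.334, 0.04, 1.466, -0.013, 1.343, -0.058], 'dq': [-0.0, -0.003, -0.001, -0.001, -0.0, 0.0, -0.001], 'tau': [0.004, -65.781, 1.34, -40.471, -0.059, 0.041, 0.0], 'position': [0.264, -0.594, 0.291], 'tool_rot': [[-0.001, 0.406, -0.914], [0.001, -0.914, -0.406], [-1.0, -0.001, 0.0]], 'wrist_force': [0.431, -0.045, -0.125], 'wrist_torque': [0.049, 0.072, 0.031], 'gripper_width': 0.087}
```

View pics/scene0.png

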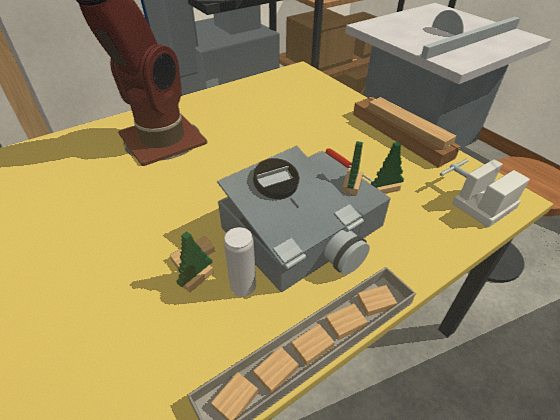

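View pics/top0.png

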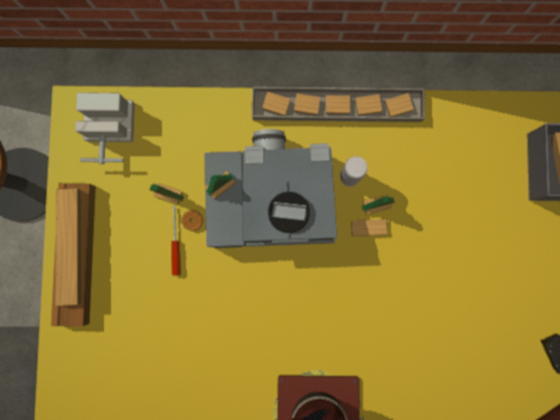

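The scene camera shows the box with the hatch ajar, the disc near (276,178) and the can at its near-right side. In the top view the hatch spans about (243-335, 150-243), with its front towards the robot. The disc is at (290,212) with the slot pointing roughly right. The deck with the tree is at (222,200), the can at (354,170), and the tree and offcut on the right at (375,205) and (370,228).

```bash
cat > h.py <<'E'
import numpy as np,cv2
from plant import env,viewer,order
def cloud(n,d):
    m=viewer.camera_model(n);v,u=np.mgrid[:420,:560]
    c=np.stack([(u-m['cx'])/m['fx']*d,(v-m['cy'])/m['fy']*d,d],-1)
    return c@np.array(m['attitude']).T+np.array(m['position'])
E
python3 - <<'E'
from h import *
p=np.load('top_p0.npy');d=np.load('top_d0.npy');P=cloud('top',d)
for u,v in [(215,165),(215,235),(230,235),(290,235),(325,235),(325,165),(255,230),(290,180),(290,212),(280,211),(300,213),(290,198),(400,300)]:
    print((u,v),P[v,u].round(3),p[v,u])
# hatch plane
def fit(m):
    Q=P[m];c=Q.mean(0)
    for _ in range(3):
        n=np.linalg.svd(Q-c,full_matrices=False)[2][2];n*=np.sign(n[2]);r=(Q-c)@n;Q=Q[abs(r)<.004];c=Q.mean(0)
    return n,c
m=np.zeros((420,560),bool);m[175:238,315:328]=1;m[175:238,252:262]=1
n,c=fit(m);print('hatch n',n,c,'angle',np.arccos(n[2]),'dir',np.arctan2(n[1],n[0]))
# hatch region by plane
r=abs((P-c)@n)<.006
box=np.zeros_like(r);box[140:255,235:345]=1
cn,_=cv2.findContours((r&box).astype('uint8'),0,1)
k=max(cn,key=cv2.contourArea);R=cv2.minAreaRect(k);b=cv2.boxPoints(R);print(R,b)
# rays onto plane
mm=viewer.camera_model('top')
def ray(uv,n,c):
    a=np.array(mm['attitude'])@np.array([(uv[0]-mm['cx'])/mm['fx'],(uv[1]-mm['cy'])/mm['fy'],1]);o=np.array(mm['position'])
    return o+a*((c-o)@n)/(a@n)
for q in b: print(q,ray(q,n,c).round(3))
# disc
g=p.max(2);dm=((g<45)).astype('uint8');dm[:185]=0;dm[240:]=0;dm[:,:260]=0;dm[:,320:]=0
k=cv2.findContours(dm,0,1)[0];k=max(k,key=cv2.contourArea);hull=cv2.convexHull(k);e=cv2.fitEllipse(hull);print('disc',e)
print('disc top pt',ray(e[0],n,c+.022*n).round(4))
sm=(p.min(2)>110).astype('uint8');sm[:195]=0;sm[228:]=0;sm[:,:265]=0;sm[:,:]*=1;sm[:,315:]=0
k=max(cv2.findContours(sm,0,1)[0],key=cv2.contourArea);R=cv2.minAreaRect(k);print('slot',R)
for q in cv2.boxPoints(R): print(ray(q,n,c+.018*n).round(4))
# deck
dk=(abs(P[...,2]-.103)<.008);dk[:,:195]=0;dk[:,250:]=0;dk[:145]=0;dk[255:]=0
k=max(cv2.findContours(dk.astype('uint8'),0,1)[0],key=cv2.contourArea);R=cv2.minAreaRect(k);print('deck',R)
for q in cv2.boxPoints(R): print(ray(q,np.array([0,0,1.]),np.array([0,0,.103])).round(4))
big=cv2.resize(p[140:260,195:345],None,fx=5,fy=5,interpolation=2);cv2.imwrite('pics/crop.png',big[:,:,::-1])
E
```

```text
(215, 165) [0.696 0.291 0.104] [105 111 105]
(215, 235) [0.504 0.285 0.108] [109 113 108]
(230, 235) [0.506 0.247 0.092] [105 110 106]
(290, 235) [0.505 0.082 0.16 ] [79 81 77]
(325, 235) [ 0.505 -0.009  0.167] [102 108 104]
(325, 165) [ 0.697 -0.01   0.124] [ 99 104 100]
(255, 230) [0.516 0.174 0.16 ] [ 98 103 100]
(290, 180) [0.654 0.085 0.126] [ 97 106 104]
(290, 212) [0.565 0.083 0.16 ] [137 141 134]
(280, 211) [0.567 0.109 0.16 ] [144 146 139]
(300, 213) [0.563 0.057 0.159] [139 141 136]
(290, 198) [0.601 0.084 0.166] [34 33 33]
(400, 300) [ 0.329 -0.234  0.001] [185 154  45]
hatch n [0.68499664 0.0177559  0.72832983] [0.58331863 0.07497389 0.14538805] angle 0.7549149452560053 dir 0.025915341570835453
((288.5, 214.0), (41.0, 20.0), 0.0) [[268. 224.]
 [268. 204.]
 [309. 204.]
 [309. 224.]]
[268. 224.] [0.53  0.138 0.194]
[268. 204.] [0.587 0.142 0.14 ]
[309. 204.] [0.588 0.033 0.142]
[309. 224.] [0.532 0.034 0.195]
disc ((288.9393005371094, 212.0017547607422), (39.718345642089844, 40.70420455932617), 109.45247650146484)
disc top pt [0.5616 0.0854 0.1958]
slot ((289.27984619140625, 212.1211395263672), (29.91135597229004, 10.924656867980957), 6.709837436676025)
[0.5511 0.1238 0.1992]
[0.5818 0.1221 0.1704]
[0.5726 0.0449 0.1809]
[0.5424 0.0483 0.2092]
deck ((226.5, 195.5), (99.0, 45.0), 90.0)
[0.7492 0.3229 0.103 ]
[0.7508 0.199  0.103 ]
[0.4787 0.1934 0.103 ]
[0.4771 0.3152 0.103 ]
```

View pics/crop.png

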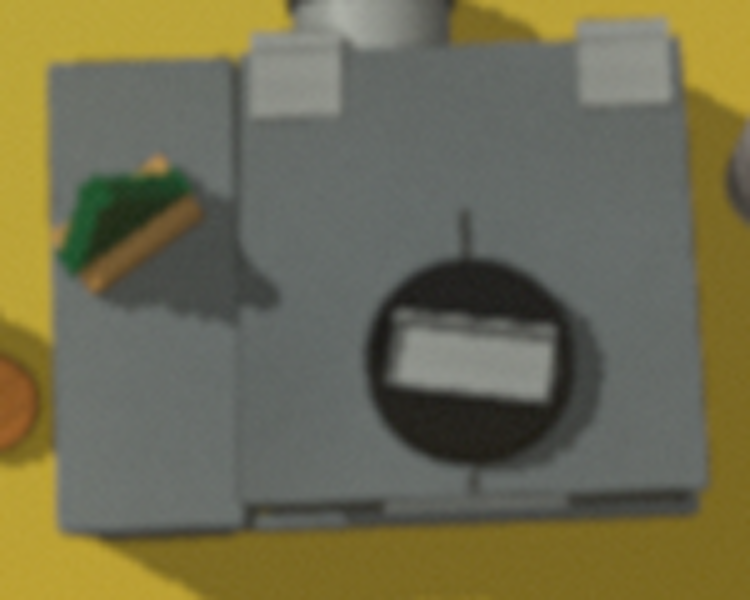

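```bash
cat >> h.py <<'E'
def ray(name,uv,n,c):
    m=viewer.camera_model(name)
    a=np.array(m['attitude'])@np.array([(uv[0]-m['cx'])/m['fx'],(uv[1]-m['cy'])/m['fy'],1]);o=np.array(m['position'])
    return o+a*((np.array(c)-o)@n)/(a@n)
E
python3 - <<'E'
from h import *
d=np.load('top_d0.npy');P=cloud('top',d);p=np.load('top_p0.npy')
m=np.zeros((420,560),bool);m[165:236,313:328]=1;m[165:236,250:264]=1;m[170:185,250:328]=1
m&=(P[...,2]>.08)&(P[...,2]<.25)
Q=P[m]
for _ in range(4):
    A=np.c_[Q[:,:2],np.ones(len(Q))];k=np.linalg.lstsq(A,Q[:,2],rcond=None)[0];r=Q[:,2]-A@k;print(k,r.std(),len(Q));Q=Q[abs(r)<2.5*r.std()]
n=np.array([-k[0],-k[1],1]);n/=np.linalg.norm(n);c=np.array([0,0,k[2]]);print('ang',np.arccos(n[2]),'dir',np.arctan2(n[1],n[0]))
Z=np.array([0,0,1.]);
for nm,uv in dict(hl=(243,148.4),hr=(330.6,147),fr=(336.2,237.4),fl=(243,240.4),s1=(288,182),s2=(290,238)).items(): print(nm,ray('top',uv,n,c).round(4))
for nm,uv in dict(dbl=(205,153),dfl=(207.4,246.4),dfr=(243,245.2),dbr=(242,151.5)).items(): print(nm,ray('top',uv,Z,[0,0,.103]).round(4))
print('disc',ray('top',(288.94,212),n,c+.022*n).round(4))
for q in cv2.boxPoints(((289.28,212.12),(29.91,10.92),6.71)): print(ray('top',q,n,c+.018*n).round(4))
E
```

```text
[-0.260723   -0.01305817  0.29876642] 0.0029440400454170904 2783
[-0.26072214 -0.01269945  0.29874699] 0.002790970475012 2745
[-0.26086388 -0.01257942  0.29883212] 0.0027467980926251414 2730
[-0.26080613 -0.01255058  0.29880172] 0.0027331416574211853 2725
ang 0.2554055569334038 dir 0.048085181448596526
hl [0.744  0.2154 0.102 ]
hr [ 0.7507 -0.0257  0.1033]
fr [ 0.4995 -0.0375  0.169 ]
fl [0.4887 0.2036 0.1688]
s1 [0.6484 0.0898 0.1286]
s2 [0.4965 0.0821 0.1683]
dbl [0.7297 0.3196 0.103 ]
dfl [0.4735 0.3059 0.103 ]
dfr [0.4779 0.2096 0.103 ]
dbr [0.7352 0.2179 0.103 ]
disc [0.5636 0.0857 0.1735]
[0.5533 0.1249 0.1715]
[0.5824 0.1223 0.164 ]
[0.5739 0.0447 0.1672]
[0.545  0.0478 0.1747]
```

Measured: hatch angle 0.255 rad, box yaw 0.048, hinge at about (0.747, 0.095). The fastener axis will be near (0.550, 0.085) once shut, and the cam is at about 0.15. These agree with the given sizes to within 2 mm. I'll move over the bare plate right of the disc with the fingers shut, going above the can and trees.

arm_command(
  increments=[
    [0.01,0.025,0,6,0],
    [0.01,0.025,0,6,0],
    [0.01,0.025,0,6,0],
    [0.01,0.025,0,6,0],
    [0.01,0.025,0,6,0],
    [0.01,0.025,0,6,0],
    [0.01,0.025,0,6,0],
    [0.01,0.025,0,6,0],
    [0.01,0.025,0,6,0],
    [0.01,0.025,0,6,0],
    [0.01,0.025,0,6,0],
    [0.01,0.025,0,6,0],
  ],
)

```text
t: 1.3
position: [0.3838, -0.2929, 0.292]
tool_rot: [[-0.0, 0.994, 0.108], [0.0, 0.108, -0.994], [-1.0, -0.0, -0.0]]
wrist_force: [-0.4, -0.5, 0.1]
gripper_width: 0.0029
```

arm_command(
  increments=[
    [0.01,0.025,0,6,0],
    [0.01,0.025,0,6,0],
    [0.01,0.025,0,6,0],
    [0.01,0.025,0,6,0],
    [0.01,0.025,0,6,0],
    [0.01,0.025,0,6,0],
    [0.01,0.025,0,6,0],
    [0.01,0.025,0,6,0],
    [0.01,0.025,0,6,0],
    [0.01,0.025,0,6,0],
    [0.01,0.022,0,6,0],
    [0.01,0.02,0,6,0],
  ],
)

```text
t: 2.5
position: [0.5038, -0.0008, 0.292]
tool_rot: [[-0.0, 0.204, 0.979], [-0.0, 0.979, -0.204], [-1.0, -0.0, -0.0]]
wrist_force: [0.0, -0.1, 1.3]
gripper_width: 0.0002
```

arm_command(
  increments=[
    [0,0,-0.02,0,0],
    [0,0,-0.02,0,0],
    [0,0,-0.01,0,0],
    [0,0,-0.006,0,0],
    [0,0,-0.006,0,0],
    [0,0,-0.006,0,0],
    [0,0,-0.006,0,0],
    [0,0,-0.006,0,0],
  ],
)

```text
t: 3.3
position: [0.5039, -0.0023, 0.2129]
tool_rot: [[0.001, 0.209, 0.978], [-0.0, 0.978, -0.209], [-1.0, -0.0, 0.001]]
wrist_force: [-2.5, 0.4, 3.8]
gripper_width: 0.0006
```

arm_command(
  increments=[
    [0,0,-0.006,0,0],
    [0,0,-0.006,0,0],
    [0,0,-0.006,0,0],
    [0,0,-0.006,0,0],
    [0,0,-0.005,0,0],
  ],
)

```text
t: 3.8
position: [0.5035, -0.0022, 0.1826]
tool_rot: [[-0.001, 0.209, 0.978], [-0.0, 0.978, -0.209], [-1.0, -0.0, -0.001]]
wrist_force: [-3.1, 0.1, 2.9]
gripper_width: 0.0007
```

Contact, with the hatch moving at about 4 N. I'll continue gently to the end.

arm_command(
  increments=[
    [0,0,-0.004,0,0],
    [0,0,-0.003,0,0],
    [0,0,-0.002,0,0],
    [0,0,-0.002,0,0],
    [0,0,0,0,0],
  ],
)

```text
t: 4.3
position: [0.5037, -0.002, 0.1731]
tool_rot: [[-0.0, 0.209, 0.978], [-0.001, 0.978, -0.209], [-1.0, -0.001, 0.0]]
wrist_force: [-8.2, -0.9, 15.2]
gripper_width: 0.0003
```

arm_command(
  increments=[
    [0,0,-0.001,0,0],
    [0,0,0,0,0],
    [0,0,0,0,0],
    [0,0,0,0,0],
  ],
)

```text
t: 4.7
position: [0.5038, -0.002, 0.173]
tool_rot: [[0.0, 0.209, 0.978], [-0.001, 0.978, -0.209], [-1.0, -0.001, 0.0]]
wrist_force: [-12.9, -1.6, 24.3]
gripper_width: 0.0005
```

The force has risen to 24 N with no further motion, and the tip is at z 0.103, so the hatch is shut. I'll lift and back off towards the robot so the camera sees the disc.

arm_command(
  increments=[
    [0,0,0.02,0,0.04],
    [0,0,0.03,0,0.04],
    [0,0,0.03,0,0.04],
    [0,-0.03,0.03,0,0.04],
    [0,-0.05,0,0,0.04],
    [0,-0.05,0,0,0.04],
    [0,-0.05,0,0,0.04],
    [0,0,0,0,0.04],
  ],
)

```text
t: 5.5
position: [0.5026, -0.19, 0.2806]
tool_rot: [[-0.0, 0.219, 0.976], [-0.002, 0.976, -0.219], [-1.0, -0.002, 0.0]]
wrist_force: [-0.1, 0.1, 0.2]
gripper_width: 0.0401
```

```bash
python3 - <<'E'
from h import *
for n in("scene","top"):
    p,d=viewer.get_image(n); np.save(f"{n}_d1.npy",d);np.save(f"{n}_p1.npy",p)
    c=p[140:260,195:345] if n=='top' else p[120:300,170:400]
    cv2.imwrite(f"pics/{n}1.png",cv2.resize(c,None,fx=5 if n=='top' else 3,fy=5 if n=='top' else 3,interpolation=2)[:,:,::-1])
p=np.load('top_p1.npy');P=cloud('top',np.load('top_d1.npy'));Z=np.array([0,0,1.])
m=np.zeros((420,560),bool);m[165:236,313:328]=1;m[165:236,250:264]=1;m&=(P[...,2]>.08)&(P[...,2]<.2)
Q=P[m]
for _ in range(4):
    A=np.c_[Q[:,:2],np.ones(len(Q))];k=np.linalg.lstsq(A,Q[:,2],rcond=None)[0];r=Q[:,2]-A@k;Q=Q[abs(r)<2.5*r.std()]
print('hatch',k,Q.mean(0))
dm=(p.max(2)<45).astype('uint8');dm[:180]=0;dm[245:]=0;dm[:,:260]=0;dm[:,320:]=0
k=max(cv2.findContours(dm,0,1)[0],key=cv2.contourArea);e=cv2.fitEllipse(cv2.convexHull(k));print('disc',e,ray('top',e[0],Z,[0,0,.125]).round(4))
sm=(p.min(2)>110).astype('uint8');sm[:190]=0;sm[235:]=0;sm[:,:268]=0;sm[:,312:]=0
k=max(cv2.findContours(sm,0,1)[0],key=cv2.contourArea);R=cv2.minAreaRect(k);print('slot',R,ray('top',R[0],Z,[0,0,.115]).round(4))
b=[ray('top',q,Z,[0,0,.115])[:2] for q in cv2.boxPoints(R)];print(np.round(b,4))
print(env.observe()['position'],env.observe()['gripper_width'])
E
```

```text
hatch [0.00081254 0.00056933 0.10235393] [0.60271429 0.08529075 0.10289585]
disc ((290.6036682128906, 204.72877502441406), (10.917516708374023, 29.58939552307129), 95.88017272949219) [0.5874 0.082  0.125 ]
slot ((289.5895080566406, 218.07861328125), (29.868999481201172, 13.348535537719727), 7.594643592834473) [0.5522 0.0844 0.115 ]
[[0.5392 0.1265]
 [0.575  0.1223]
 [0.5653 0.0422]
 [0.5295 0.0466]]
[ 0.50376848 -0.18323082  0.28085923] 0.03971930527317713
```

View pics/top1.png

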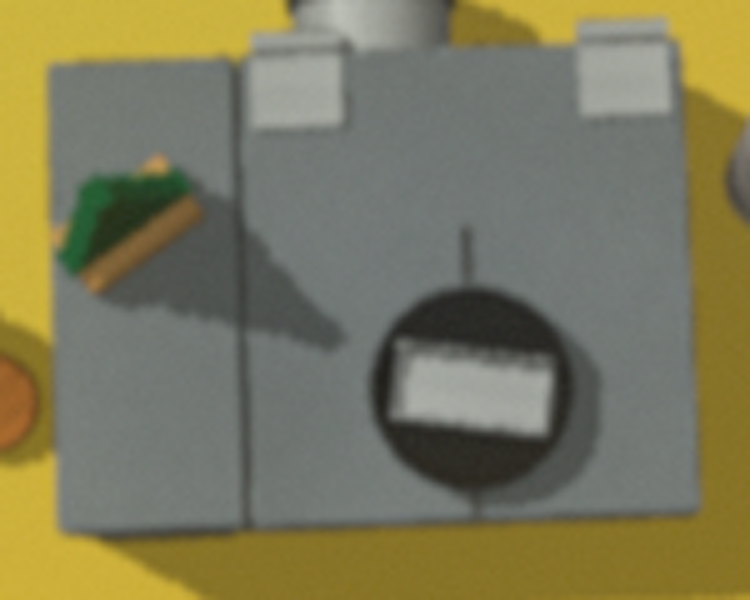

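View pics/scene1.png

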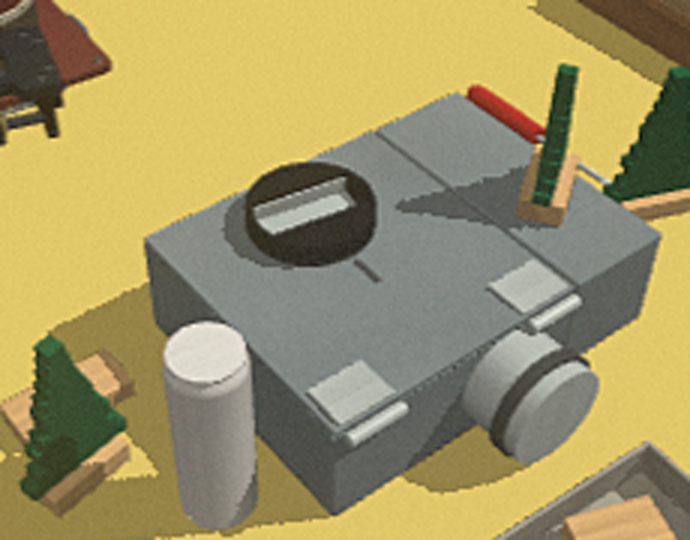

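The hatch is shut: plane slope below 0.001, top at 0.103. In the top crop the disc is at (472,388), which puts the slot centre at (0.551, 0.0845) with its long axis at yaw 83°. Nothing around it has moved. I'll go above the slot with the fingers 40 mm open along its length, 70 mm over the backs.

arm_command(
  increments=[
    [0.005,0.03,0,0,0.04],
    [0.005,0.03,0,0,0.04],
    [0.005,0.03,0,0,0.04],
    [0.006,0.03,0,0,0.04],
    [0.006,0.03,0,1,0.04],
    [0.005,0.03,0,1,0.04],
    [0.005,0.03,0,1,0.04],
    [0.005,0.03,0,1,0.04],
    [0.005,0.027,0,1,0.04],
    [0,0,-0.02,0,0.04],
    [0,0,-0.02,0,0.04],
    [0,0,0,0,0.04],
  ],
)

```text
t: 6.8
position: [0.5491, 0.0866, 0.239]
tool_rot: [[-0.004, 0.12, 0.993], [0.0, 0.993, -0.12], [-1.0, -0.0, -0.004]]
wrist_force: [1.0, 0.5, -0.7]
gripper_width: 0.0397
```

```bash
python3 - <<'E'
from h import *
p,d=viewer.get_image('scene');cv2.imwrite("pics/scene2.png",cv2.resize(p[60:260,180:400],None,fx=3,fy=3,interpolation=2)[:,:,::-1])
s=env.observe();R=s['tool_rot'];print(s['position'],np.degrees(np.arctan2(R[1][1],R[0][1])),s['gripper_width'],s['wrist_force'])
E
```

```text
[0.5497913  0.0863368  0.24054958] 83.0686238594247 0.03997186577579143 [-0.05823233  0.28413189  0.49992733]
```

View pics/scene2.png

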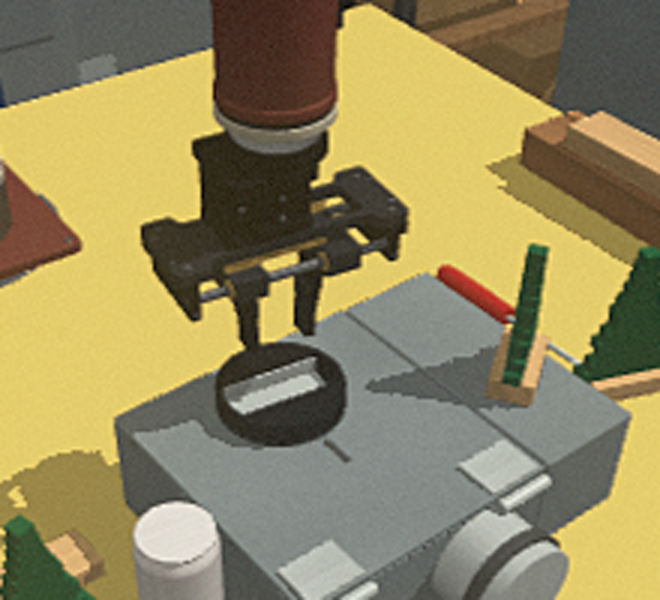

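The fingers stand over the slot, lined up along it, and the body is clear of the deck tree. Descending in.

arm_command(
  increments=[
    [0.001,-0.002,-0.015,0,0.04],
    [0,0,-0.015,0,0.04],
    [0,0,-0.01,0,0.04],
    [0,0,-0.01,0,0.04],
    [0,0,-0.007,0,0.04],
    [0,0,0,0,0.04],
  ],
)

```text
t: 7.45
position: [0.5512, 0.0828, 0.1831]
tool_rot: [[-0.002, 0.123, 0.992], [-0.0, 0.992, -0.123], [-1.0, -0.0, -0.002]]
wrist_force: [-0.3, -0.3, 0.4]
gripper_width: 0.0401
```

In the slot with no contact: tips at z 0.113, below the lining's rim. Now turning clockwise.

arm_command(
  increments=[
    [0,0,0,-5,0.04],
    [0,0,0,-5,0.04],
    [0,0,0,-4,0.04],
    [0,0,0,-4,0.04],
    [0,0,0,-4,0.04],
    [0,0,0,-4,0.04],
    [0,0,0,-4,0.04],
  ],
)

```text
t: 8.15
position: [0.5519, 0.0827, 0.1847]
tool_rot: [[0.0, 0.605, 0.796], [-0.0, 0.796, -0.605], [-1.0, -0.0, 0.001]]
wrist_force: [-1.1, -1.4, 0.8]
gripper_width: 0.0401
```

arm_command(
  increments=[
    [0,0,-0.001,-4,0.04],
    [0,0,0,-4,0.04],
    [0,0,0,-4,0.04],
    [0,0,0,-4,0.04],
    [0,0,0,-4,0.04],
    [0,0,0,-4,0.04],
    [0,0,0,-4,0.04],
    [0,0,0,-4,0.04],
    [0,0,0,-4,0.04],
    [0,0,0,-4,0.04],
  ],
)

```text
t: 9.15
position: [0.5505, 0.0847, 0.1838]
tool_rot: [[-0.002, 0.975, 0.223], [0.001, 0.223, -0.975], [-1.0, -0.002, -0.002]]
wrist_force: [-9.0, 4.7, 6.5]
gripper_width: 0.0399
```

```bash
python3 - <<'E'
from h import *
p,d=viewer.get_image('scene');cv2.imwrite("pics/scene3.png",cv2.resize(p[60:260,180:400],None,fx=3,fy=3,interpolation=2)[:,:,::-1])
s=env.observe();R=s['tool_rot'];print(s['position'],np.degrees(np.arctan2(R[1][1],R[0][1])),s['wrist_force'],s['wrist_torque'])
E
```

```text
[0.55053705 0.08473007 0.1838587 ] 12.619809936428227 [-7.05142756  4.78763284  3.6772738 ] [0.80241659 1.37772762 0.19816049]
```

View pics/scene3.png

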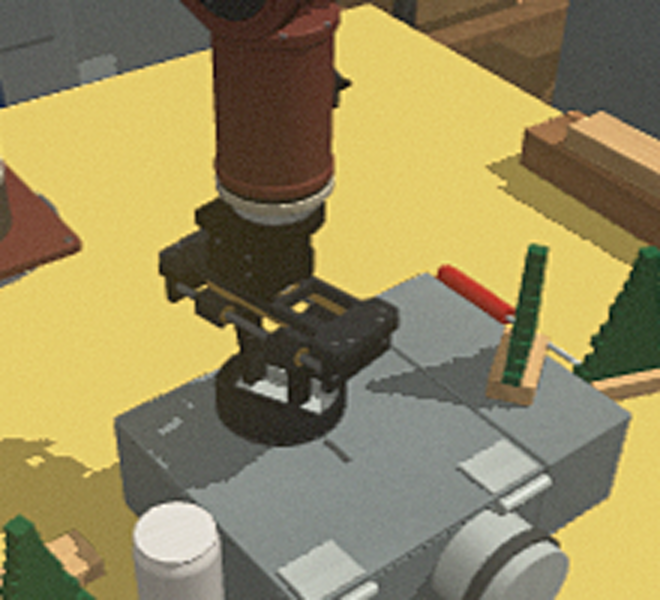

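The disc is turning with the fingers in the slot, and the hatch is still flat. Carrying on to the stop.

arm_command(
  increments=[
    [0,0,0,-4,0.04],
    [0,0,0,-4,0.04],
    [0,0,0,-4,0.04],
    [0,0,0,-4,0.04],
    [0,0,0,-3,0.04],
    [0,0,0,0,0.04],
  ],
)

```text
t: 9.8
position: [0.5505, 0.0858, 0.1838]
tool_rot: [[-0.002, 0.995, -0.105], [0.003, -0.105, -0.995], [-1.0, -0.002, -0.002]]
wrist_force: [-5.7, 7.9, 3.7]
gripper_width: 0.0399
```

```bash
python3 - <<'E'
from h import *
s=env.observe();R=s['tool_rot'];print(s['position'],np.degrees(np.arctan2(R[1][1],R[0][1])),s['wrist_force'],s['wrist_torque'])
E
```

```text
[0.55045559 0.0858047  0.18375678] -6.0100058836177785 [-5.70104811  7.89893533  3.70090329] [1.61879296 1.31901533 0.11137072]
```

arm_command(
  increments=[
    [0,0,0,-3,0.04],
    [0,0,0,-2,0.04],
    [0,0,0,-2,0.04],
    [0,0,0,0,0.04],
  ],
)

```text
t: 10.2
position: [0.5505, 0.0862, 0.1837]
tool_rot: [[-0.002, 0.975, -0.224], [0.003, -0.224, -0.975], [-1.0, -0.003, -0.003]]
wrist_force: [-7.7, 8.3, 4.8]
gripper_width: 0.0399
```

```bash
cat > st.py <<'E'
from h import *
s=env.observe();R=s['tool_rot'];print(s['position'],np.degrees(np.arctan2(R[1][1],R[0][1])),s['wrist_force'],s['wrist_torque'])
E
python3 st.py
```

```text
[0.55046608 0.08616049 0.18371212] -12.953477821797078 [-7.73708314  8.30425348  4.75163205] [1.887764   1.43112882 0.07699405]
```

arm_command(
  increments=[
    [0,0,0,-2,0.04],
    [0,0,0,-1,0.04],
    [0,0,0,0,0.04],
  ],
)

```text
t: 10.5
position: [0.5504, 0.0865, 0.1838]
tool_rot: [[-0.002, 0.962, -0.272], [0.002, -0.272, -0.962], [-1.0, -0.002, -0.002]]
wrist_force: [-7.5, 7.8, 3.8]
gripper_width: 0.0403
```

```bash
python3 st.py; python3 - <<'E'
from h import *
p,d=viewer.get_image('top');cv2.imwrite("pics/top4.png",cv2.resize(p[140:260,195:345],None,fx=5,fy=5,interpolation=2)[:,:,::-1])
p,d=viewer.get_image('scene');cv2.imwrite("pics/scene4.png",cv2.resize(p[100:240,200:380],None,fx=4,fy=4,interpolation=2)[:,:,::-1])
E
```

```text
[0.55040848 0.08646008 0.1837715 ] -15.758631620413837 [-7.50248597  7.77482586  3.81985158] [1.72028543 1.48533209 1.62646161]
```

View pics/scene4.png

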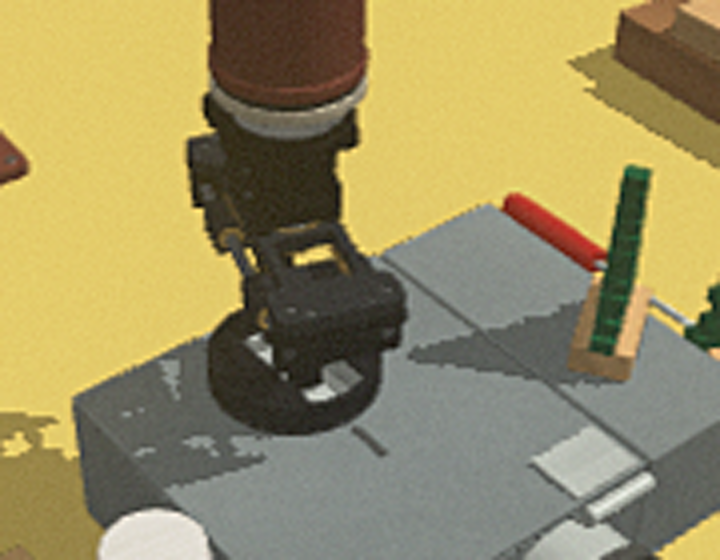

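The torque jumped from 0.08 to 1.6 N m, so this is the stop, and the slot is in line with the stroke at (368,440). I'll hold, ease back to mid-clearance, then lift out.

arm_command(
  increments=[
    [0,0,0,0,0.04],
    [0,0,0,0,0.04],
    [0,0,0,4,0.04],
    [0,0,0,5,0.04],
    [0,-0.001,0,5,0.04],
    [0,0,0,3,0.04],
    [0,0,0,0,0.04],
  ],
)

```text
t: 11.3
position: [0.552, 0.082, 0.1837]
tool_rot: [[0.001, 1.0, 0.017], [0.0, 0.017, -1.0], [-1.0, 0.001, -0.0]]
wrist_force: [-0.4, -0.2, 0.4]
gripper_width: 0.04
```

```bash
python3 st.py
```

```text
[0.55199661 0.08199027 0.18372772] 0.9793916145124119 [-0.38743316 -0.22721783  0.41926117] [-0.02433297 -0.1050494  -0.03054583]
```

No contact. Lifting straight out and away to the right-front.

arm_command(
  increments=[
    [0,0,0.01,0,0.04],
    [0,0,0.02,0,0.04],
    [0,0,0.03,0,0.04],
    [0,0,0.04,0,0.04],
    [0,0,0.04,0,0.04],
    [0,-0.04,0,0,0.04],
    [-0.01,-0.05,0,0,0.04],
    [-0.01,-0.05,0,0,0.04],
    [-0.01,-0.05,0,0,0.04],
    [-0.01,-0.05,0,0,0.04],
    [-0.01,-0.04,0,0,0.04],
    [0,0,0,0,0.04],
  ],
)

```text
t: 12.5
position: [0.5003, -0.2009, 0.3241]
tool_rot: [[-0.0, 1.0, 0.006], [-0.002, 0.006, -1.0], [-1.0, -0.0, 0.002]]
wrist_force: [0.6, -0.5, -0.3]
gripper_width: 0.0398
```

```bash
python3 st.py; python3 - <<'E'
from h import *
Z=np.array([0,0,1.])
p,d=viewer.get_image('top');cv2.imwrite("pics/top5.png",cv2.resize(p[120:280,145:400],None,fx=3,fy=3,interpolation=2)[:,:,::-1])
P=cloud('top',d);m=np.zeros((420,560),bool);m[165:236,313:328]=1;m[165:236,250:264]=1;m&=(P[...,2]>.08)&(P[...,2]<.2)
Q=P[m]
for _ in range(4):
    A=np.c_[Q[:,:2],np.ones(len(Q))];k=np.linalg.lstsq(A,Q[:,2],rcond=None)[0];r=Q[:,2]-A@k;Q=Q[abs(r)<2.5*r.std()]
print('hatch',k,Q.mean(0))
sm=(p.min(2)>110).astype('uint8');sm[:195]=0;sm[240:]=0;sm[:,:268]=0;sm[:,312:]=0
k=max(cv2.findContours(sm,0,1)[0],key=cv2.contourArea);R=cv2.minAreaRect(k);print('slot',R)
b=np.array([ray('top',q,Z,[0,0,.115])[:2] for q in cv2.boxPoints(R)]);
e=max([b[1]-b[0],b[2]-b[1]],key=np.linalg.norm);print('slot yaw deg',np.degrees(np.arctan(e[1]/e[0])),np.linalg.norm(e),'box 2.75')
p0=np.load('top_p0.npy').astype(int);df=(abs(p.astype(int)-p0).max(2)>60)
cv2.imwrite('pics/diff5.png',df[120:280,145:400].astype('uint8')*255)
E
```

```text
[ 0.50031538 -0.2008553   0.32411142] 0.32233542319009484 [ 0.64296774 -0.45285458 -0.3034566 ] [-0.0303659  -0.11730703  0.00783195]
hatch [0.00132652 0.00061243 0.10200134] [0.60286213 0.08542394 0.10284966]
slot ((290.3680114746094, 217.6522979736328), (31.134960174560547, 11.755763053894043), 85.91438293457031)
slot yaw deg 4.784063941233746 0.08422840891094935 box 2.75
```

View pics/top5.png

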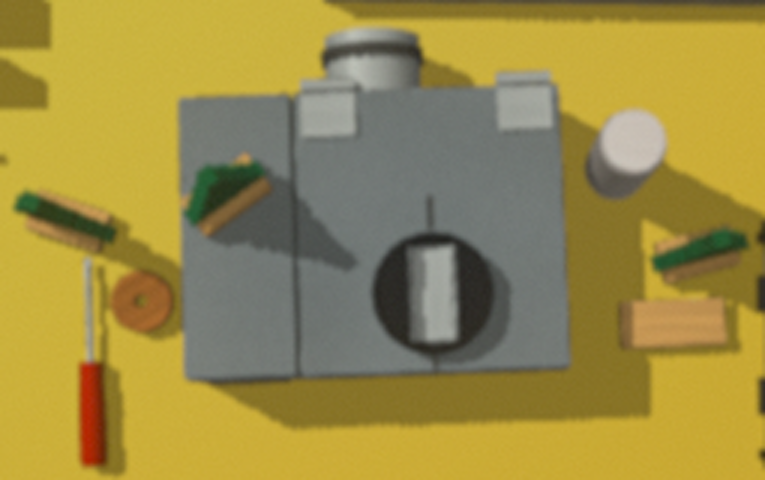

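The slot at (434,293) lines up with both strokes, and the can, trees, offcut, wheel and screwdriver are where they were. The hatch is flat at 0.103 and the hand is clear. Handing in.

```bash
python3 - <<'E'
from plant import env,viewer,order
print(order.job_done(), env.observe()['t'])
E
```

```text
the job is handed in; nothing more can be done
the job is handed in; nothing more can be done
```

The hatch is shut and the fastener is turned to its locked stop. I handed the job in at about 12.6 s of the 45 s allowed; it returns no verdict.

**What I did:** I pushed the hatch down with shut fingertips on the bare plate right of the disc. At the end the force rose to 24 N with no more travel. I then set both fingers, 40 mm open, in the slot and turned clockwise until the torque jumped to about 1.6 N m. After that I eased back until there was no contact, lifted straight out and moved the hand clear.

**Last checks:**
- **Hatch:** flat, with its top at 0.103 m and a slope of about 0.001.
- **Loose things:** none visibly moved in the last top picture. I judged this by eye rather than measuring it.
- **Hand:** clear, with wrist force under 1 N.
- **Slot angle (small disagreement):** the measured slot yaw was 4.8° against the box's 2.75°. That 2° (0.036 rad) is within the 0.1 rad allowed. I put it down to shading on the slot lining, because the torque showed a firm stop and the slot lines up with the strokes.

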